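# Clip a carded sensor pack into the checking jig

## Task

Load the carded sensor pack that lies on its own at the left into the checking jig: swing the jig's sprung clip up until it stays open, slide the pack, wide bare end of the card first, along the jig's base between the side fences until it is fully home and bears firmly but gently on the stop, then lower the clip onto the card by its bar without letting it snap down. Never push the pack against the stop with more than about 20 N or bear down heavily on it, and leave the other things on the table where they are.

Things in the scene. Friction and masses are not known exactly. Their poses are not given: they have to be found in the camera images.
- jig: Jig screwed to the table: aluminium base 165 x 112 x 8 mm. Origin under its centre, on the table; +x from its open mouth (robot's side) to stop and clip. The card slides on its top, 8 mm up. Two fences 7 mm high, 83 mm apart, run from stop_rear 42 mm toward the mouth, then flare over 22 mm to a gap of about 94 mm. The rest of the base, to the mouth, is open.
- stop_rear (a point): Reference point on the jig, 60 mm ahead (+x) of its origin, 8 mm up, at base-top level: where the middle of the stop's face would be at its rearmost setting. The real face lies 0 to 14 mm nearer the mouth (-x) than this, differently each time, and its setting is not measured: find it by feel. Axes as the jig's.
- stop: The stop: a rubber-faced plate 58 mm wide, 9 mm high, square to the jig's x, on a block clamped to a fixed guide. The plate is sprung: it gives 2.5 mm at 3 N/mm (damped), then is hard, and on release slowly eases the pack back with it. Origin as stop_rear; it does not follow the block's setting. If the card is pressed on the base, friction (0.5 to 0.7) takes up the push.
- clip_hinge (a point): Middle of the clip's hinge axis, which runs along the jig's y, 16 mm behind (+x) stop_rear and 20 mm above the base top.
- clip_bar (a point): Centre of the clip's round steel grip bar, 10 mm thick, 50 mm long between its arms, parallel to the hinge and 45 mm from it. Closed: 14 mm in front (-x) of stop_rear, 54 mm above the base top; it swings up and back over the hinge. Clear for a pinch from above (fingers before and behind it); it can turn between the fingers. Its axes turn with the clip.
- clip (a joint): Clip angle, rad: 0 closed on the bare base, 0.03 to 0.1 closed on a card, 1.5 fully open. Over-centre spring: below 0.75 it pulls shut (about 0.15 Nm near closed, 3 to 4 N at the bar, 4 N at the foot), above 0.75 it pulls open and stays open. Let go below the middle, it snaps down. Its black foot rod, 9 mm thick, 58 mm wide, bears on the card 20 mm before stop_rear.
- pack: The carded pack to load (60 g, varies): card 118 x 80 x 2 mm carrying a rigid blister 58 x 44 mm whose top is 22 mm above the card's underside. Origin amid the card, 0.65 mm above its underside; +x along the 118 mm toward the wide bare end, y across, z up. The blister reaches from 35 mm behind to 23 mm ahead of the origin, so 36 mm of bare card lies ahead of it.
- pack_grip (a point): Centre of the pack's blister, half-way up: 6 mm behind the pack's origin, 12 mm above the card's underside. Grasp here across the 44 mm width (the pack's y).
- pack_edge (a point): Middle of the pack's leading edge (bare wide end), 59 mm ahead of its origin, at card level.
- lone_battery: Bystander: a standing battery cell, 33 mm across and 62 mm high, behind and between the pack and the jig; origin under its centre.
- plug_sensor: Bystander: a white plug-in gadget lying on its back, 94 x 46 x 24 mm, behind the pack; origin under its centre.
- bulb_pack: Bystander: a small upright retail carton, 36 x 36 x 75 mm, to the right of the jig; origin under its centre.
- small_plug: Bystander: a white plug-in gadget lying on its back, 94 x 46 x 24 mm, between the jig and the pack; origin under its middle.
There are look-alikes about, which are no part of the job. What is shaped like the pack but blue is not meant.

How it is judged:
By the outcome, as a careful person would: the job done as asked, in the order asked, and still so for the second after the job is handed in, with the robot touching nothing.
It also fails if it takes over 72 s, if anything falls off the work surface, if the arm or the gripper's body presses on something with over 40 N, if the wrist force passes 120 N, or if a joint passes its speed limit or range.

## Robot

A 7-joint arm with a two-finger parallel gripper is mounted at the origin on a cart in front of the work surface, level with it; the furniture and walls round the work are solid. World frame = base frame: x ahead of the robot, y to its left, z up, the work surface at z = 0. Lengths are in m, angles in rad, forces in N, time in s.
With the tool pointing down it reaches from about 0.425 to 0.875 m from the base axis. Payload 4.7 kg.
Tool frame: the origin (TCP) lies midway between the tips of the shut fingers; the grasp point (between the pads) lies 19 mm behind it; z points along the fingers, y is the line along which they close (so a half turn about z gives the same grasp; the last joint's range is limited). The gripper opens to 87 mm and grips with 3 to 60 N. Pads are 19 mm wide; open, the fingers measure 117 mm over their backs; the gripper's body (75 mm by 190 mm) begins 51 mm behind the grasp point.
Start: joints at [-1.149, 0.321, -0.07, 1.45, 0.023, 1.371, -0.057], TCP at [0.258, 0.597, 0.223] pointing down, gripper open.
Joint ranges: [-2.86, 2.86], [-0.3, 2.09], [-1.38, 1.24], [0.06, 2.45], [-1.56, 4.7], [0.09, 2.05], [-2.69, 2.69]. Speed limits (rad/s): [2.57, 2.57, 3.14, 3.14, 3.14, 3.14, 3.14].

## Interface

Orientations are given as a rotation vector (axis times angle).
In Python, from rig import * gives the robot as it stands. The module is installed in compiled form; this text tells all that it offers. Calls block until the motion is done:
- move_pose(position, orientation): joint-space move of the TCP to a pose.
- servo_line(position, attitude=None, velocity=0.15, contact_N=None): straight line of the TCP; attitude=None keeps the orientation; velocity is the mean speed in m/s. With contact_N (N) it stops when the force on the tool has changed by that much, and returns True; else False.
- set_joints(angles): joint-space move.
- open_jaws() and grab(newtons=None): open the fingers fully, or close them until they stop; newtons is the grip in N (None keeps the last).
- hold(seconds).
- inverse_kinematics(position, orientation): joint angles nearest the present ones, or None.
- grab_frame(name): name is "scene" or "top" or "wrist"; returns a dict with "color" (400x640x3 uint8, blue, green, red), "K" (3x3 intrinsics, pixels), "world_from_camera" (4x4, takes a point from camera to world coordinates); the wrist camera has in their place "mount" (4x4, takes a point from camera to tool coordinates, whose origin is the TCP and whose axes are the flange's). Camera axes: x right, y down, z forward; pixel columns grow to the right and rows downward; lengths in m; the calibration is good to about 2 mm. A picture is of the moment at which its call begins: read the wrist's pose just before it. There is no depth.
A pose or a line that the arm cannot do raises MotionError and nothing moves.
- close_job(): hands the job in; it is judged then, once.
Readings, each from a call of its own:
- current_time(): time.
- current_qpos(): joint angles.
- current_qd(): joint speeds.
- current_tau(): joint torques, N m.
- current_ee_pos(): TCP position.
- current_tcp_rot(): TCP orientation.
- current_force(): force on the tool from outside, world axes, zero at the start.
- current_moment(): the same for the moment, N m.
- current_finger_gap(): opening from 0.0 (shut) to 1.0 (fully open).
- current_grasp_force(): force on a finger pad.
Only numpy, scipy, OpenCV 4.12 (cv2) and the standard library are available. Lean on these libraries where they do the work, as an engineer would, in place of code of your own. Each camera call takes 0.05 s, during which the arm holds its last target. There are 200 camera calls.

## Working session

There is one attempt and no reset: what is moved stays moved. The work goes in short steps, each a Python script; the robot and the scene stay as the last script left them, time stands still between calls to the robot, and variables do not carry over. Pictures are saved under pics/ and viewed, at most 10 in all, crops included, and the job is handed in when it is done.

```bash
mkdir -p pics
python3 - <<'E'
from rig import *
import cv2,numpy as np
for n in ("scene","top"):
    f=grab_frame(n); cv2.imwrite(f"pics/{n}0.png",f["color"]); np.savez(f"{n}0.npz",**f)
    print(n,f["K"].round(1).tolist(),f["world_from_camera"].round(3).tolist())
f=grab_frame("wrist");print(f["mount"].round(3).tolist(),f["K"].round(1).tolist())
print(current_tcp_rot(),current_time(),current_force())
E
```

```text
scene [[469.2, 0.0, 315.7], [0.0, 469.2, 205.5], [0.0, 0.0, 1.0]] [[0.867, -0.331, 0.373, 0.09], [-0.498, -0.551, 0.669, -0.733], [-0.015, -0.766, -0.643, 0.872], [0.0, 0.0, 0.0, 1.0]]
top [[436.4, 0.0, 318.4], [0.0, 436.4, 192.8], [0.0, 0.0, 1.0]] [[-0.013, -0.986, 0.168, 0.377], [-1.0, 0.012, -0.006, 0.072], [0.003, -0.169, -0.986, 1.252], [0.0, 0.0, 0.0, 1.0]]
[[-0.0, -0.953, -0.303, 0.083], [1.0, -0.001, 0.001, 0.0], [-0.001, -0.303, 0.953, -0.162], [0.0, 0.0, 0.0, 1.0]] [[312.3, 0.0, 323.2], [0.0, 312.3, 199.2], [0.0, 0.0, 1.0]]
[-6.36109561e-01 -3.07629353e+00  2.27872790e-03] 0.15 [-0.22341131 -1.36357444  0.32305816]
```

View pics/top0.png

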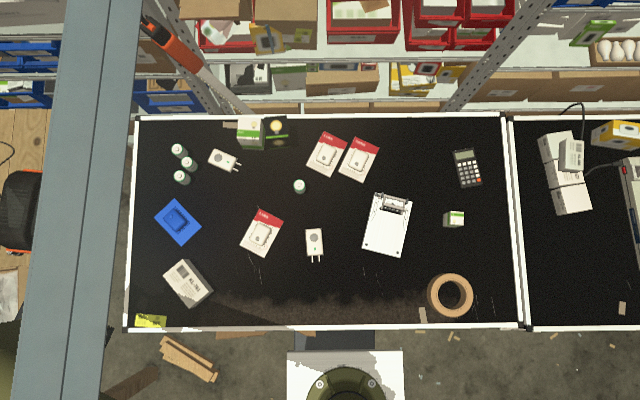

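View pics/scene0.png

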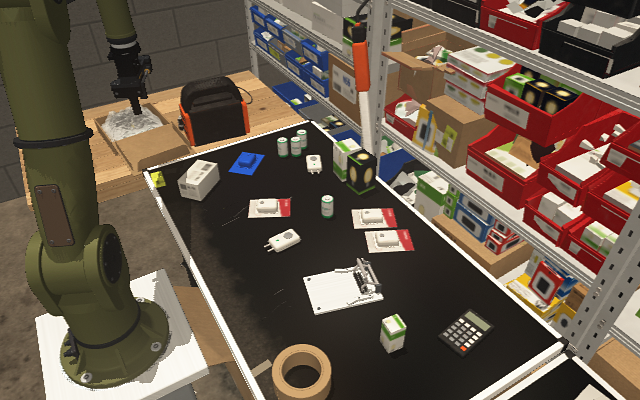

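The top view shows the pack at about (262,232), red bare end up and to the right. The jig is at (387,225), mouth toward the robot, and the small plug is at (314,243). The other red packs, at (327,155) and (360,160), are look-alikes. I'll get coarse positions next, then move the wrist camera over both.

```bash
cat > h.py <<'E'
from rig import *
import cv2,numpy as np
from scipy.spatial.transform import Rotation as R
def down(yaw):  # tool z down, tool x along yaw
    c,s=np.cos(yaw),np.sin(yaw)
    return R.from_matrix(np.array([[c,s,0],[s,-c,0],[0,0,-1.]])).as_rotvec()
def rays(px,K,T):
    px=np.atleast_2d(np.asarray(px,float)); d=np.c_[px,np.ones(len(px))]@np.linalg.inv(K).T@T[:3,:3].T
    return T[:3,3],d
def plane(px,K,T,z):
    o,d=rays(px,K,T); return o+d*((z-o[2])/d[:,2])[:,None]
def proj(p,K,T):
    q=(np.atleast_2d(p)-T[:3,3])@T[:3,:3]; q=q@K.T; return q[:,:2]/q[:,2:]
def wrist(name):
    W=np.eye(4);W[:3,3]=current_ee_pos();W[:3,:3]=R.from_rotvec(current_tcp_rot()).as_matrix()
    f=grab_frame("wrist");T=W@f["mount"];cv2.imwrite(f"pics/{name}.png",f["color"]);np.savez(name+".npz",color=f["color"],K=f["K"],T=T)
    return f["color"],f["K"],T
def F(): return np.array(current_force())
E
python3 - <<'E'
from h import *
d=np.load("top0.npz");K,T,im=d["K"],d["world_from_camera"],d["color"]
m=(im.max(2)>110).astype(np.uint8);m[:125]=0;m[320:]=0;m[:,:140]=0;m[:,510:]=0
cs,_=cv2.findContours(m,0,2)
for c in cs:
    if cv2.contourArea(c)<60: continue
    r=cv2.minAreaRect(c);b=plane(cv2.boxPoints(r),K,T,0.004)
    print(np.round(r[0]),b.mean(0)[:2].round(3),b[:,:2].round(3).tolist())
print(R.from_rotvec(current_tcp_rot()).as_matrix().round(2))
E
```

```text
[153. 316.] [0.251 0.526] [[0.26, 0.562], [0.259, 0.49], [0.243, 0.49], [0.243, 0.561]]
[422. 313.] [ 0.249 -0.219] [[0.265, -0.208], [0.268, -0.226], [0.233, -0.23], [0.231, -0.212]]
[451. 295.] [ 0.298 -0.303] [[0.301, -0.218], [0.381, -0.306], [0.294, -0.387], [0.216, -0.299]]
[185. 283.] [0.339 0.44 ] [[0.363, 0.508], [0.409, 0.451], [0.314, 0.372], [0.269, 0.429]]
[314. 245.] [0.441 0.079] [[0.486, 0.106], [0.49, 0.059], [0.395, 0.052], [0.392, 0.098]]
[453. 218.] [ 0.511 -0.321] [[0.533, -0.294], [0.532, -0.352], [0.489, -0.349], [0.49, -0.291]]
[261. 233.] [0.477 0.229] [[0.444, 0.293], [0.55, 0.237], [0.51, 0.165], [0.405, 0.222]]
[177. 222.] [0.512 0.47 ] [[0.527, 0.54], [0.583, 0.482], [0.497, 0.4], [0.441, 0.457]]
[387. 224.] [ 0.499 -0.131] [[0.429, -0.053], [0.596, -0.098], [0.568, -0.211], [0.402, -0.163]]
[298. 186.] [0.613 0.122] [[0.632, 0.138], [0.632, 0.106], [0.594, 0.106], [0.594, 0.138]]
[180. 177.] [0.643 0.467] [[0.647, 0.492], [0.669, 0.471], [0.639, 0.441], [0.617, 0.462]]
[464. 155.] [ 0.699 -0.366] [[0.704, -0.338], [0.715, -0.392], [0.694, -0.394], [0.684, -0.341]]
[225. 161.] [0.689 0.338] [[0.687, 0.391], [0.732, 0.372], [0.69, 0.286], [0.646, 0.305]]
[183. 157.] [0.703 0.462] [[0.731, 0.503], [0.751, 0.478], [0.675, 0.42], [0.655, 0.446]]
[358. 159.] [ 0.689 -0.054] [[0.654, 0.009], [0.762, -0.044], [0.725, -0.117], [0.617, -0.064]]
[326. 154.] [0.708 0.04 ] [[0.674, 0.103], [0.781, 0.049], [0.741, -0.023], [0.636, 0.031]]
[505. 174.] [ 0.644 -0.483] [[0.789, -0.483], [0.789, -0.507], [0.499, -0.482], [0.499, -0.459]]
[276. 129.] [0.785 0.189] [[0.797, 0.206], [0.797, 0.173], [0.772, 0.173], [0.773, 0.206]]
[242. 135.] [0.767 0.289] [[0.799, 0.346], [0.798, 0.233], [0.736, 0.232], [0.737, 0.344]]
[[-0.92  0.4  -0.  ]
 [ 0.4   0.92 -0.  ]
 [-0.   -0.   -1.  ]]
```

Run:
```python
from h import *
move_pose([0.49,-0.12,0.22],down(np.pi-.263)); wrist("wj")
move_pose([0.46,0.235,0.2],down(np.pi-.5)); wrist("wp")
print(current_time(),current_qpos())
cv2.imwrite("pics/both.png",np.vstack([cv2.imread("pics/wj.png")[60:360],cv2.imread("pics/wp.png")[60:360]]))
```

```text
4.25 [-0.19118282  0.06652061 -0.34234627  1.79950471  0.0239688   1.27963587
  0.52866532]
```

View pics/both.png

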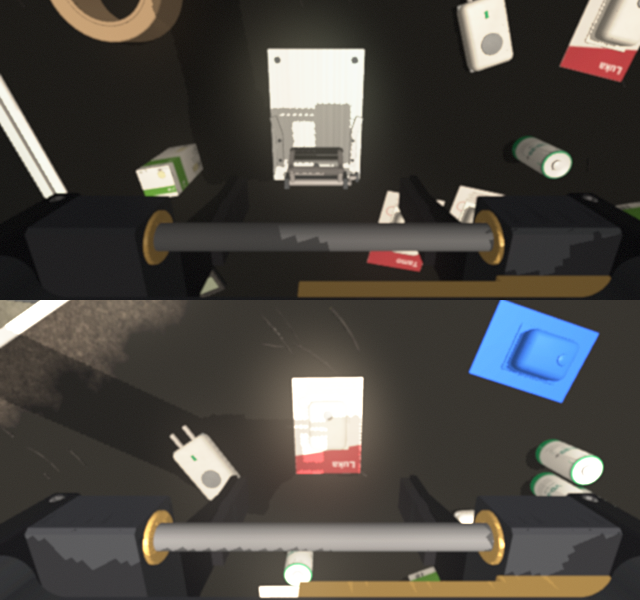

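The jig base spans crop (267–365, 48–180), with its holes at the mouth end and the clip at about (318,165). The pack card spans crop (292–364, 377–474), with the red end farther away. Next I'll convert the outlines to metric.

Run:
```python
from h import *
def comp(m,pt):
    n,l=cv2.connectedComponents(m.astype(np.uint8)); return (l==l[pt[1],pt[0]])&(m>0)
def rect(m,K,T,z):
    c=max(cv2.findContours(m.astype(np.uint8),0,1)[0],key=cv2.contourArea)[:,0]
    p=plane(c,K,T,z)[:,:2]; r=cv2.minAreaRect((p*1000).astype(np.float32)); return r,cv2.boxPoints(r),p*1000
d=np.load("wp.npz");im=d["color"].astype(int)
m=comp((im.max(2)>95),(300,145)); r,b,p=rect(m,d["K"],d["T"],.002);print("pack",r,b.round(1).tolist())
red=m&(im[...,2]-im[...,1]>70); rr=rect(red,d["K"],d["T"],.002);print("red",rr[0])
d=np.load("wj.npz");im=d["color"].astype(int)
m=comp((im.max(2)>95),(300,125)); r,b,p=rect(m,d["K"],d["T"],.008);print("jig",r,b.round(1).tolist())
K,T=d["K"],d["T"]
# sides: fit lines by jig frame approx
yaw=-.263;u=np.array([np.cos(yaw),np.sin(yaw)]);v=np.array([-u[1],u[0]]);c0=np.array([499,-131.])
q=np.c_[(p-c0)@u,(p-c0)@v]
for s in (1,-1):
    e=q[(np.sign(q[:,1])==s)&(q[:,0]<0)&(q[:,0]>-70)]; f=np.polyfit(e[:,0],e[:,1],1);print("side",s,f,np.std(e[:,1]-np.polyval(f,e[:,0])))
e=q[(abs(q[:,1])<45)&(q[:,0]<-60)];f=np.polyfit(e[:,1],e[:,0],1);print("mouth",f)
v=cv2.resize(np.load("wj.npz")["color"][100:260,240:400],None,fx=3.7,fy=3.7,interpolation=2);w=cv2.resize(np.load("wp.npz")["color"][120:250,270:390],None,fx=1.6,fy=1.6)
cv2.imwrite("pics/jz.png",v)
# same from top camera
d=np.load("top0.npz");im=d["color"].astype(int);K,T=d["K"],d["world_from_camera"]
for n,pt,z in(("pack",(250,240),.002),("jig",(380,235),.008)):
    print("top",n,rect(comp(im.max(2)>110,pt),K,T,z)[0])
```

```text
pack ((464.6875305175781, 230.254150390625), (124.0155029296875, 147.3137969970703), 64.04190063476562) [[371.29998779296875, 206.6999969482422], [503.79998779296875, 142.3000030517578], [558.0999755859375, 253.8000030517578], [425.6000061035156, 318.20001220703125]]
red ((514.9066772460938, 211.18975830078125), (80.02130889892578, 34.62107467651367), 62.936790466308594)
jig ((501.9635314941406, -130.10610961914062), (115.16596221923828, 176.29837036132812), 75.00336456298828) [[401.8999938964844, -162.89999389648438], [572.2000122070312, -208.5], [602.0, -97.30000305175781], [431.70001220703125, -51.70000076293945]]
side 1 [3.00211611e-05 5.78942938e+01] 0.36567303054272887
side -1 [ 4.46048043e-03 -5.51646869e+01] 0.34026451599092145
mouth [-1.25933041e-03 -8.55179865e+01]
top pack ((477.6241149902344, 229.36099243164062), (82.14434051513672, 119.78447723388672), 61.86372375488281)
top jig ((498.35455322265625, -130.22210693359375), (113.54503631591797, 171.4483642578125), 74.88172149658203)
```

View pics/jz.png

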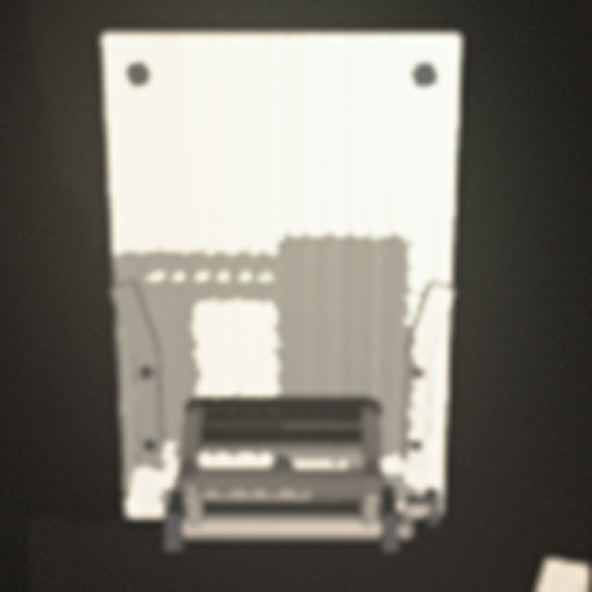

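```bash
cat >> h.py <<'E'
JY=-.261; JC=np.array([.4972,-.1292,0]); JU=np.array([np.cos(JY),np.sin(JY),0]); JV=np.array([-JU[1],JU[0],0]); JZ=np.array([0,0,1.])
def J(x,y,z): return JC+JU*x+JV*y+JZ*z
def att(t,flip=0): # clip attitude leaning back by t
    return (R.from_rotvec(JV*t)*R.from_rotvec(down(JY+np.pi/2+flip*np.pi))).as_rotvec()
A0=np.arctan2(.034,-.030);RB=.0453
def lean(q): return 0.42*q
def bar(q): return J(.076+RB*np.cos(A0-q),0,.028+RB*np.sin(A0-q))
def clip_pose(q,back=0.,depth=.012): # TCP pose with bar 'depth' above fingertips
    a=att(lean(q)); z=R.from_rotvec(a).as_matrix()[:,2]; return bar(q)+z*(depth-back),a
E
python3 - <<'E'
from h import *
d=np.load("wj.npz");K,T=d["K"],d["T"]
s=np.load("scene0.npz");
pts=[J(.046,y,.062) for y in(-.025,0,.025)]+[J(-.0825,-.056,.008),J(-.0825,.056,.008)]+[J(.076,0,.028)]
print("wj crop",((proj(pts,K,T)-[240,100])*3.7).round())
print("scene",proj(pts,s["K"],s["world_from_camera"]).round(1).tolist())
for flip in(0,):
  for q in np.linspace(0,1.45,5):
    for b in (0,.09):
      p,a=clip_pose(q,b);j=inverse_kinematics(p,a);print(q,b,None if j is None else np.round(j,2))
for x in(-.1,-.09,-.08,-.07,-.012):
  for f in (0,1): j=inverse_kinematics(J(x,0,.012),down(JY+f*np.pi));print(x,f,None if j is None else np.round(j,2))
i=s["color"];x,y=proj(pts,s["K"],s["world_from_camera"])[1].astype(int);cv2.imwrite("pics/sc.png",cv2.resize(i[y-45:y+55,x-70:x+70],None,fx=5,fy=5,interpolation=2));print(x-70,y-45)
E
```

```text
wj crop [[195. 483.]
 [278. 483.]
 [362. 483.]
 [ 99.  32.]
 [459.  32.]
 [282. 525.]]
scene [[366.4, 275.9], [362.7, 268.0], [359.2, 260.4], [315.6, 313.8], [303.7, 277.3], [374.0, 275.2]]
0.0 0 [ 0.17  0.28  0.04  1.87 -0.01  0.99 -0.04]
0.0 0.09 [ 0.18  0.19  0.03  1.79 -0.01  1.17 -0.05]
0.3625 0 [ 0.17  0.4   0.05  1.69 -0.03  1.2  -0.03]
0.3625 0.09 [ 0.17  0.35  0.05  1.58 -0.02  1.37 -0.03]
0.725 0 [ 0.18  0.54  0.06  1.51 -0.04  1.39 -0.02]
0.725 0.09 [ 0.17  0.52  0.06  1.36 -0.04  1.57 -0.02]
1.0875 0 [ 0.18  0.69  0.06  1.32 -0.05  1.59 -0.01]
1.0875 0.09 [ 0.18  0.71  0.08  1.12 -0.06  1.77 -0.01]
1.45 0 [ 0.19  0.85  0.06  1.13 -0.06  1.77 -0.01]
1.45 0.09 [ 0.19  0.92  0.08  0.86 -0.07  1.97 -0.01]
-0.1 0 [ 0.21  0.05 -0.02  2.23  0.    0.86 -1.64]
-0.1 1 [ 0.21  0.05 -0.02  2.23  0.    0.86  1.5 ]
-0.09 0 [ 0.2   0.07 -0.01  2.21  0.    0.86 -1.64]
-0.09 1 [ 0.21  0.07 -0.02  2.21  0.    0.86  1.5 ]
-0.08 0 [ 0.19  0.09 -0.    2.19  0.    0.86 -1.64]
-0.08 1 [ 0.21  0.09 -0.02  2.19  0.    0.86  1.5 ]
-0.07 0 [ 0.19  0.11  0.    2.17 -0.    0.86 -1.64]
-0.07 1 [ 0.21  0.11 -0.01  2.16  0.    0.86  1.5 ]
-0.012 0 [ 0.16  0.22  0.05  2.03 -0.01  0.88 -1.62]
-0.012 1 [ 0.21  0.22 -0.01  2.03  0.    0.89  1.51]
292 223
```

View pics/sc.png

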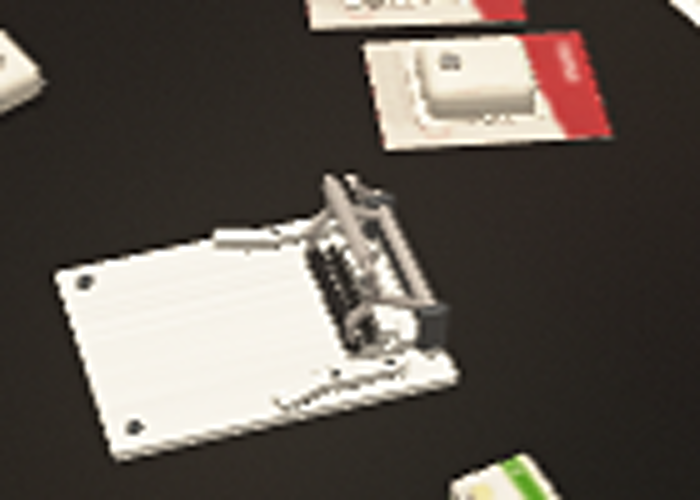

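The scene crop shows the grip bar centred at about pixel (362,267), against a prediction of (362.7,268), so the jig pose is good. I'll open the clip.

Run:
```python
from h import *
t0=current_time()
p,a=clip_pose(0,.1);move_pose(p,a)
p,a=clip_pose(0); print("hit",servo_line(p,velocity=.15,contact_N=8))
f0=F();grab(20);print("gap",current_finger_gap(),current_grasp_force(),(F()-f0).round(1))
if .05<current_finger_gap()<.25:
    for q in np.linspace(0,1.45,9)[1:]:
        p,a=clip_pose(q);servo_line(p,a,velocity=.06);print(round(q,2),(F()-f0).round(1),round(current_finger_gap(),3))
    print(current_time()-t0,current_time())
```

```text
hit False
gap 0.10525618533145657 20.000365376472473 [-5.3  1.2  2.8]
0.18 [-8.5  2.3  4.4] 0.103
0.36 [-9.2  2.7  6.6] 0.108
0.54 [-6.6  1.4  4.5] 0.104
0.72 [-3.8  0.9  2.5] 0.106
0.91 [-2.2 -0.6 -1.1] 0.107
1.09 [-2.5 -0.3 -5.6] 0.106
1.27 [-3.3 -0.7 -8.2] 0.104
1.45 [-3.9 -0.8 -8.5] 0.103
5.691700000000001 9.9417
```

Run:
```python
from h import *
f0=F();open_jaws();print("open",(F()-f0).round(1))
p,a=clip_pose(1.45,.09);servo_line(p,a,velocity=.2)
PY=-.475;a=down(np.pi+PY)
g=[.4724,.2325]
move_pose(g+[.13],a);wrist("pre")
print("hit",servo_line(g+[.0065],velocity=.12,contact_N=6),current_ee_pos())
f0=F();grab(20);print("gap",current_finger_gap()*87,(F()-f0).round(1))
f0=F();servo_line(g+[.11],velocity=.15);print((F()-f0).round(2),current_finger_gap()*87)
im,K,T=wrist("held");print(current_time(),proj([current_ee_pos()],K,T))
s=grab_frame("scene")["color"][200:330,240:450]
cv2.imwrite("pics/v1.png",np.hstack([im,cv2.resize(s,None,fx=.76,fy=.76) if 0 else np.zeros((400,1,3),np.uint8)]))
cv2.imwrite("pics/v1.png",np.vstack([cv2.resize(im[100:400],None,fx=1,fy=1),cv2.resize(s,(462,286))[:, :640] if 0 else cv2.copyMakeBorder(cv2.resize(s,(462,286)),0,0,0,178,0)]))
```

```text
open [3.1 1.5 8.9]
hit False [0.4730701  0.23285555 0.00724646]
gap 42.62048716340157 [-0.5  0.6 -0.4]
[-0.57 -0.4  -1.66] 42.77280215011025
16.5 [[321.72081774 251.18626052]]
```

View pics/v1.png

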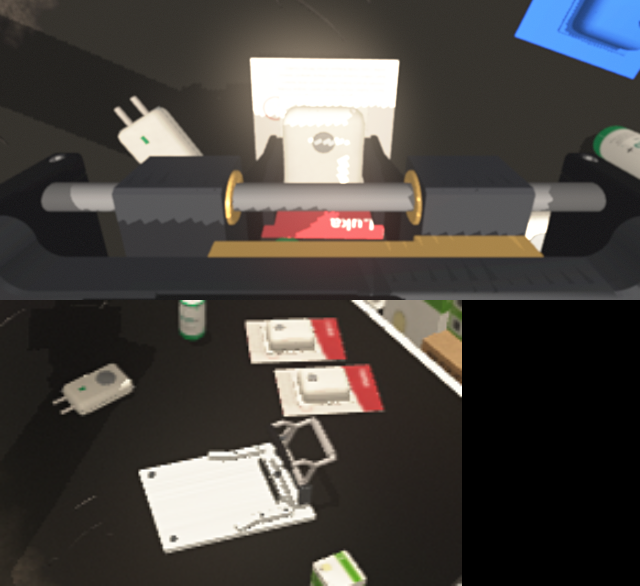

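The clip is open and staying open, and the pack is held squarely. Its rear card edge is at about row 158, columns 250–398. I'll carry it to the jig mouth and check the lateral margins in the same view.

Run:
```python
from h import *
a=down(np.pi+JY)
move_pose(J(-.085,0,.10),a)
servo_line(J(-.085,0,.020),a,velocity=.12)
im,K,T=wrist("mouth");print(current_time(),current_ee_pos(),(current_ee_pos()-JC)@np.c_[JU,JV])
P=np.array(current_ee_pos());zt=P[2]-.0052
g=im.max(2).astype(float)
print("pred card rear corners",proj([P-JU*.053+JV*s*.04+JZ*(zt-P[2]) for s in(1,-1)],K,T).round(1).tolist())
print("pred jig mouth corners",proj([J(-.0825,s*.056,.008) for s in(1,-1)],K,T).round(1).tolist())
print("pred jig at x=-.03",proj([J(-.03,s*.056,.008) for s in(1,-1)],K,T).round(1).tolist())
cv2.imwrite("pics/v2.png",im)
```

```text
18.7167 [ 0.41598248 -0.10730366  0.02076591] [-0.08411716  0.00019684]
pred card rear corners [[396.4, 158.9], [247.7, 158.9]]
pred jig mouth corners [[412.9, 244.8], [230.7, 244.9]]
pred jig at x=-.03 [[406.0, 316.4], [237.8, 316.5]]
```

View pics/v2.png

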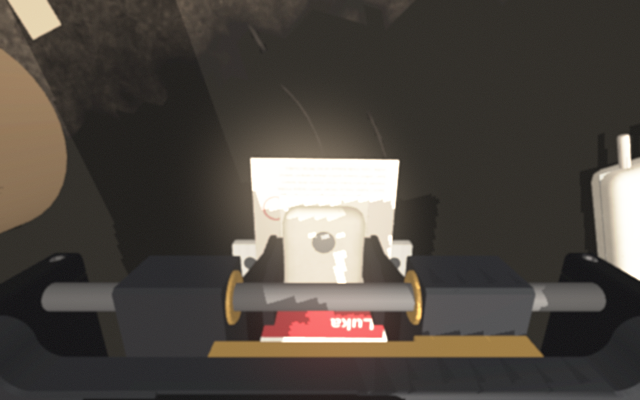

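The card's rear corners are at about (251,158) and (398,159), and the jig mouth corners at about (232,241) and (412,241). The card looks about 1 mm toward +y, so I'll measure that with sub-pixel edges.

Run:
```python
from h import *
d=np.load("mouth.npz");im,K,T=d["color"],d["K"],d["T"];g=cv2.GaussianBlur(im[...,1].astype(float),(3,3),0)
def edge(row,lo,hi,sgn):
    s=sgn*np.diff(g[row,lo:hi]);i=np.argmax(s);i=min(max(i,1),len(s)-2);a,b,c=s[i-1:i+2];return lo+i+.5+.5*(a-c)/(a-2*b+c+1e-9)
P=np.array([.41598248,-.10730366,.02076591])
def rep(rows,l,r,z):
    for side,(lo,hi,s) in (("L",(*l,1)),("R",(*r,-1))):
        p=plane([(edge(k,lo,hi,s),k) for k in rows],K,T,z)-JC; x,y=p@JU*1e3,p@JV*1e3
        print(side,x[[0,-1]].round(1),"y",y.round(1).tolist(),"med",np.median(y).round(2))
rep(range(164,200,6),(235,270),(380,412),P[2]-.0052)
rep(range(243,249,1),(222,245),(400,425),.008)
```

```text
L [-134.3 -117.4] y [-38.9, -39.0, -39.1, -39.1, -39.1, -39.0] med -39.02
R [-134.3 -117.4] y [41.8, 41.8, 41.7, 41.7, 41.6, 41.6] med 41.69
L [-83.8 -80.4] y [-55.0, -55.3, -55.5, -55.5, -55.6, -55.6] med -55.5
R [-83.7 -80.3] y [54.9, 55.2, 55.4, 55.6, 55.6, 55.6] med 55.52
```

```bash
cat >> h.py <<'E'
def jf(f0): d=F()-f0; return np.round([d@JU,d@JV,d[2]],1)
def jp(): p=np.array(current_ee_pos())-JC; return np.round([p@JU*1e3,p@JV*1e3,p[2]*1e3],2)
E
python3 - <<'E'
from h import *
a=down(np.pi+JY+.0-.003)
servo_line(J(-.085,-.0013,.020),a,velocity=.05); hold(.2); f0=F()
print("base",servo_line(J(-.085,-.0013,.0115),a,velocity=.012,contact_N=2.0),jp(),jf(f0))
z=jp()[2]/1e3
servo_line(J(-.085,-.0013,z-.0003),a,velocity=.01);print(jp(),jf(f0))
np.save("f0.npy",f0)
for x in (-.06,-.045,-.03,-.023):
    h=servo_line(J(x,-.0013,z-.0003),a,velocity=.05,contact_N=5);print(x,h,jp(),jf(f0))
    if h: break
print(current_time())
E
```

```text
base True [-85.06  -1.29  14.4 ] [-0.7  0.6  4.2]
[-85.04  -1.28  14.38] [-1.2  0.4  6.5]
-0.06 True [-84.96  -1.3   14.39] [-1.2  0.8  6.1]
20.1333
```

Run:
```python
from h import *
a=down(np.pi+JY-.003); f0=np.load("f0.npy")
for z in (.0146,.0149,.0152,.0155):
    servo_line(J(-.085,-.0013,z),a,velocity=.01);f=jf(f0);print(z,jp(),f)
    if f[2]<1.5: break
for x in (-.06,-.045,-.03,-.023):
    h=servo_line(J(x,-.0013,z),a,velocity=.04,contact_N=5);print(x,h,jp(),jf(f0))
    if h: break
print(current_time())
```

```text
0.0146 [-85.09  -1.29  14.43] [-0.2  0.1  0.6]
-0.06 True [-84.49  -1.34  14.43] [0.2 0.5 3.1]
20.6083
```

Run:
```python
from h import *
a=down(np.pi+JY-.003); f0=np.load("f0.npy"); z=.0149
servo_line(J(-.084,-.0013,z),a,velocity=.01);print(jp(),jf(f0))
for x in (-.06,-.045,-.03,-.023):
    h=servo_line(J(x,-.0013,z),a,velocity=.025,contact_N=8);print(x,h,jp(),jf(f0))
    if h: break
print(current_time())
```

```text
[-84.62  -1.32  14.51] [-1.   0.6 -0.2]
-0.06 False [-60.19  -1.3   14.85] [ 0.8 -0.2 -0.4]
-0.045 False [-44.95  -1.19  14.87] [ 0.4 -0.4 -0.8]
-0.03 False [-29.68  -1.27  14.97] [-0.2  0.3 -0.6]
-0.023 False [-22.56  -1.33  14.97] [-0.2  1.5 -0.5]
23.9667
```

Run:
```python
from h import *
a=down(np.pi+JY-.003); f0=np.load("f0.npy"); z=.0147;x=-.022
servo_line(J(x,-.0013,z),a,velocity=.01);hold(.1);f0=F();L=[]
while x<.002:
    x+=.001;h=servo_line(J(x,-.0013,z),a,velocity=.012,contact_N=12);f=jf(f0);L.append((round(x*1e3),jp()[0],*f))
    if h or f[0]<-6: break
for l in L[-9:]: print(*l)
hold(.2);print(h,jp(),jf(f0),current_time())
```

```text
-21 -21.08 0.2 -0.1 -0.6
-20 -19.98 -1.1 0.4 -1.2
-19 -18.89 0.3 0.6 -0.6
-18 -18.45 -1.1 -0.5 -0.6
-17 -17.75 -4.1 0.0 1.2
-16 -17.24 -4.4 -0.6 2.8
-15 -16.91 -7.0 -0.6 4.1
False [-16.93  -1.4   14.43] [-7.7  0.1  4.5] 26.2667
```

Run:
```python
from h import *
a=down(np.pi+JY-.003); f1=F(); b=jf(np.zeros(3))
f0=F()*0
x=-.015
base=None
def st(): return jp(),jf(f0)
print(st())
for z in (.0150,.0153,.0155):
    servo_line(J(x,-.0013,z),a,velocity=.01);hold(.1);print(z,*st())
    if jf(f1)[2]<-3.5: break
for x in (-.0142,-.0134,-.0126):
    servo_line(J(x,-.0013,z),a,velocity=.01);hold(.15);print(x,*st())
    if jf(f1)[0]<-3: break
print(current_time())
```

```text
(array([-16.93,  -1.4 ,  14.43]), array([-7.9,  1.3,  4.4]))
0.015 [-16.81  -1.39  14.46] [-5.8 -0.4  1.6]
0.0153 [-16.83  -1.39  14.57] [-4.8  0.8  0.9]
0.0155 [-16.81  -1.43  14.75] [-5.2  0.9  0.5]
-0.0142 [-16.5   -1.42  14.62] [-6.7  0.3  1. ]
-0.0134 [-16.22  -1.4   14.49] [-7.9  1.3  0.5]
-0.0126 [-15.95  -1.43  14.44] [-9.1  1.2  2.6]
28.5167
```

Run:
```python
from h import *
a=down(np.pi+JY-.003)
servo_line(J(-.0155,-.0013,.0153),a,velocity=.01);hold(.1);print(jp(),jf(np.zeros(3)))
open_jaws();print(jp(),jf(np.zeros(3)),current_finger_gap())
p=np.array(current_ee_pos());servo_line(p+[0,0,.06],velocity=.1)
servo_line(J(-.03,0,.2),velocity=.25)
im,K,T=wrist("in");cv2.imwrite("pics/v3.png",cv2.resize(im[80:300,200:440],None,fx=2.7,fy=2.7,interpolation=2))
print(proj([J(.060-.014,0,.010),J(.046,.04,.01),J(.046,-.04,.01)],K,T).round(1).tolist(),current_time())
```

```text
[-16.67  -1.39  14.81] [-5.6  1.  -0.3]
[-15.5   -1.29  15.29] [ 0.9  0.1 -0. ] 0.9955221539714564
[[322.8, 236.9], [355.5, 236.8], [290.2, 237.0]] 31.5
```

View pics/v3.png

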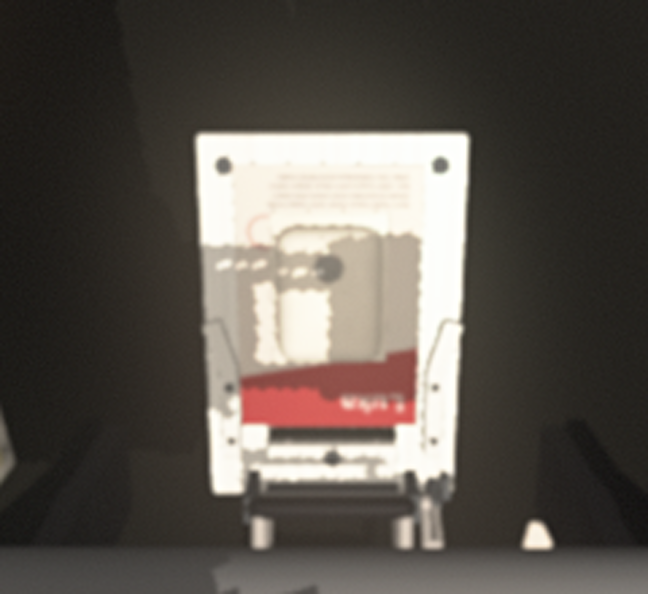

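The card's leading edge, at crop row 424, sits against the stop between the fences, and the clip is open. Next I'll lower the clip by its bar.

Run:
```python
from h import *
p,a=clip_pose(1.48,.10);move_pose(p,a)
p,a=clip_pose(1.48);hold(.1);f0=F();print("hit",servo_line(p,a,velocity=.1,contact_N=10),jp(),jf(f0))
grab(25);g=current_finger_gap()*87;print("gap",g,jf(f0))
if 6<g<16:
    for q in list(np.linspace(1.48,.2,8)[1:])+[.15,.12,.10]:
        p,a=clip_pose(q);servo_line(p,a,velocity=.05);f=jf(f0);A=A0-q
        print(round(q,2),f,"closing",round(-f[0]*np.sin(A)+f[2]*np.cos(A),1),round(current_finger_gap()*87,1))
print(current_time())
```

```text
hit False [1.0077e+02 3.0000e-02 5.1770e+01] [ 0.5  0.8 -0.1]
gap 9.24482492151191 [ 1.4 -0.5 -0.5]
1.3 [ 2.8  0.1 -0.8] closing -2.8 8.9
1.11 [4.9 0.  1.4] closing -4.0 9.1
0.93 [5.2 0.1 7.4] closing -3.6 8.8
0.75 [ 3.6  0.7 11.4] closing -3.3 8.6
0.57 [-1.4  0.7 12.9] closing -0.6 9.0
0.38 [-4.2  0.4 10.5] closing 0.5 9.0
0.2 [-6.7  0.3  8.3] closing 1.7 9.0
0.15 [-6.9  0.   7.7] closing 1.6 8.8
0.12 [-6.5  0.9  8.5] closing 0.5 9.2
0.1 [-6.4  0.5  8.7] closing 0.1 9.0
38.2167
```

Run:
```python
from h import *
for q in (.08,.06,.04,.02,.0):
    p,a=clip_pose(q);servo_line(p,a,velocity=.02);hold(.1);f=jf(np.zeros(3));A=A0-q;c=-f[0]*np.sin(A)+f[2]*np.cos(A)
    b=np.array(current_ee_pos())+JZ*.012-J(.076,0,.028); print(q,f,"closing",round(c,1),"true q",round(A0-np.arctan2(b[2],b@JU),3),"r",np.hypot(b[2],b@JU).round(4))
    if c<-3.5: break
print(current_time())
im=grab_frame("scene")["color"];cv2.imwrite("pics/v4.png",cv2.resize(im[223:323,292:432],None,fx=5,fy=5,interpolation=2))
```

```text
0.08 [-7.8  1.  11. ] closing -0.4 true q 0.033 r 0.0465
0.06 [-6.   0.3 12.4] closing -2.9 true q 0.034 r 0.0464
0.04 [-5.2  1.8 14.8] closing -5.3 true q 0.035 r 0.0463
39.2667
```

View pics/v4.png

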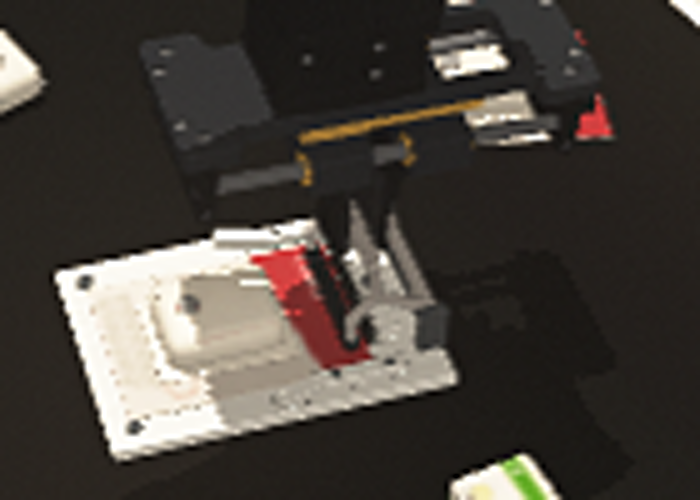

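The clip angle has stopped changing, so the foot is resting on the card. I'll ease the pressure, release, and check.

Run:
```python
from h import *
p,a=clip_pose(.06);servo_line(p,a,velocity=.02)
open_jaws();p=np.array(current_ee_pos());servo_line(p+[0,0,.12],velocity=.12)
a=down(np.pi+JY);move_pose(J(-.03,0,.2),a)
im,K,T=wrist("end");s=grab_frame("scene")["color"]
v=cv2.resize(im[80:300,200:440],(436,400));cv2.imwrite("pics/v5.png",np.hstack([v,cv2.resize(s[190:340,270:450],None,fx=2,fy=2.667)]));print(current_time(),jf(np.zeros(3)))
def red(n):
    d=np.load(n+".npz");i=d["color"].astype(int);m=((i[...,2]-i[...,1]>50)).astype(np.uint8)
    c=max(cv2.findContours(m,0,1)[0],key=cv2.contourArea)[:,0];q=plane(c,d["K"],d["T"],.010)-JC;print(n,(q@JU).max()*1e3,(q@JV).min()*1e3,(q@JV).max()*1e3)
red("in");red("end")
```

```text
43.625 [-1.1  0.3  0.2]
in 46.26960681282433 -41.15350285579349 36.93366756535684
end 46.05197785946626 -41.18198279631099 37.23968512921822
```

View pics/v5.png

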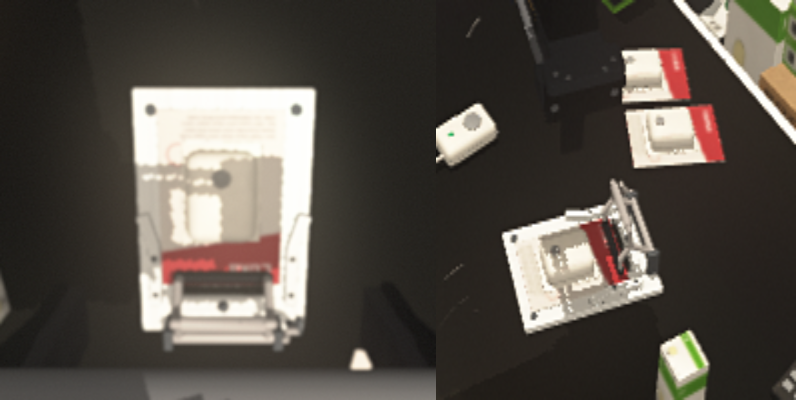

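The card is against the stop between the fences, its edge at 46 mm as it was at first contact. The clip is closed on it, and the bystanders in view haven't moved.

```bash
python3 -c "
from rig import *
print(close_job(),current_time())"
```

```text
the job is handed in; nothing more can be done
the job is handed in; nothing more can be done
```

I handed the job in at about 44 s: the pack is seated against the stop (peak push about 9 N), the clip was lowered onto the card by its bar and released closed, and no other object was touched; I have not seen the verdict.

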